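Load the test cartridge and hold the sprung read arm at its stop

ROBOT

A 6-joint arm with a two-finger parallel gripper is mounted at the origin on the work surface. World frame = base frame: x ahead of the robot, y to its left, z up, the work surface at z = 0. Lengths are in m, angles in rad, forces in N, time in s.
With the tool pointing down it reaches from about 0.375 to 0.9 m from the base axis. Payload 3.1 kg.
Tool frame: the origin (TCP) lies midway between the tips of the shut fingers; the grasp point (between the pads) lies 19 mm behind it; z points along the fingers, y is the direction in which the jaws open and shut (so a half turn about z gives the same grasp; the last joint's range is limited). The gripper opens to 87 mm and grips with 3 to 60 N. Pads are 19 mm wide; open, the fingers measure 117 mm over their backs; the gripper's body (75 mm by 190 mm) begins 51 mm behind the grasp point.
Start: joints at [-1.365, 0.527, 1.433, -0, 1.181, -0.178], TCP at [0.235, -0.579, 0.197] pointing down, gripper open.
Joint ranges: [-3.08, 3.08], [-0.75, 2.2], [0.22, 2.44], [-1.43, 4.57], [0, 2.65], [-2.85, 2.85]. Speed limits (rad/s): [2.79, 2.79, 3.14, 3.14, 3.14, 3.14].

INTERFACE

Orientations are given as a unit quaternion [x, y, z, w].
In Python, from cell import manip, optics, job_done gives the robot as it stands.
- The arm moves only by the tool servo_tool, never from a script. Its argument "series" is a list of rows, each a list of 2 entries, a list of its own where there are three numbers: the shift along the tool's x, y, z in mm, then the turn about the tool's z in rad. In form: [[[dx, dy, dz], spin], ...]. A call has 1 to 10 rows; each row shifts and turns the commanded pose from where the row before left it, along the tool's axes as they then stand; what a row does not reach is not made up. A row lasts 1/8 s, in which the tool goes at most 62.5 mm and 10.7 degrees, less where a joint would pass 70% of its speed; a pose out of reach is approached as far as the arm can. A call with a gripper value outside its range is refused whole. "gripper" is the closure in counts, from 0 (fully open) to 255 (shut), set as the call begins (left out, the last holds). The fingers move at their own pace and stop on an object; "squeeze" is the grip in N (left out, the last holds). Time passes only in rows, so rows that do not move let the fingers close. It gives the time, the measured TCP pose, the force and the opening at its end, in the units of the state.
- manip.observe(): the state, without advancing time (a new reading comes with each control period).
- optics.read_camera(name): name is "side" or "top"; returns the picture (480x640x3 uint8, blue, green, red); there is no depth.
- optics.camera_params(name): a dict with "fx", "fy", "cx", "cy" (pixels), "extrinsics" (4x4, takes a point from world to camera coordinates). Camera axes: x right, y down, z forward; pixel columns grow to the right and rows downward; lengths in m; the calibration is good to about 2 mm. A picture is of the moment at which its call begins. camera_params takes no time and is no camera call.
- job_done(): hands the job in, once; it reports no verdict.
The state is a dict: "clock": time; "joints": joint angles; "qd": joint speeds; "joint_efforts": joint torques, N m; "eef_pos": TCP position; "tool_rot": TCP orientation; "wrist_force": force on the tool from outside, world axes, zero at the start; "moment": the same for the moment, N m; "opening": opening from 0.0 (shut) to 1.0 (fully open).
Only numpy, scipy, OpenCV 4.12 (cv2) and the standard library are available. Lean on these libraries where they do the work, as an engineer would, in place of code of your own. Each camera call takes 0.05 s, during which the arm holds its last target.

TASK

Lift the blue-capped test cartridge out of the green moulded tray and stand it upright, fully down in the bay of the white reader, without dropping it, and let go of it. Then swing the reader's spring-loaded arm round over the cartridge as far as it goes, to its stop, and finish while holding it there against the spring: do not let go of the arm at the end. Leave the other cartridges and everything else on the bench where they are.

Things in the scene. Friction and masses are not known exactly. Their poses are not given: they have to be found in the camera images.
- cartridge_blue: The cartridge to load: white block with a blue upper part, 26 mm (its x) by 46 mm (its y) by 48 mm tall, about 60 g. Origin at the centre of its underside, z up. It stands in one of the tray's three cavities, 14 mm deep, so its upper 34 mm stick out. Either way round is fine.
- cartridge_yellow: Bystander: same cartridge with a yellow upper part, in another cavity. Origin at the centre of its underside.
- cartridge_grey: Bystander: same cartridge with a grey upper part, in another cavity. Origin at the centre of its underside.
- tray: Green moulded tray, fixed, 100 mm (x) by 230 mm (y) by 20 mm high, origin at the centre of its underside. Three open cavities in a row along its y, 66 mm apart, each 29 by 49 mm and 14 mm deep, dark-floored (floor 6 mm above the origin).
- reader: White reader, fixed. Base 170 mm (x) by 230 mm (y) by 24 mm high; the origin is on its underside, right below the centre of the bay; the base reaches from -130 to +100 mm along its y and +-85 mm along its x. A pivot column (40 mm across with the hub, top 84 mm high) stands at y = -85 mm. A red stop post, 12 mm across and 78 mm high, stands at x = 18.5, y = -52 mm.
- bay (a point): Centre of the bay's floor, 14 mm below the base's top and 10 mm above the bench; axes as the reader's. The bay is a pocket 32 mm (x) by 52 mm (y), 14 mm deep, with a dark floor: the cartridge stands in it with its 46 mm side along the reader's y.
- pivot (a point): Point on the arm's vertical pivot axis, at arm height (70 mm above the bench).
- handle (a point): The arm's handle: orange upright round post, 16 mm in diameter, 150 mm from the pivot axis, from 74 to 124 mm above the bench; this point is on its axis, 100 mm above the bench.
- jar: Bystander: small jar, 60 mm across, 70 mm high, loose.
- tip_box: Bystander: box of pipette tips, 94 x 134 mm, 85 mm high, loose.
- pipette: Bystander: pipette lying on the bench, 270 mm long, loose.
- marker: Bystander: marker pen lying on the bench, about 118 mm long, 15 mm high, loose.
- card_rack: Bystander: green rack with test cards, 90 x 180 mm, 78 mm high, fixed.
- read_arm (a joint): Angle of the sprung read arm about its vertical pivot: 0 at rest, 1.15 rad at the stop, where the arm points along the reader's +y, over the bay. It grows as the arm turns clockwise seen from above; the handle swings away from the robot. The spring always drives it back to 0: about 3.5 N at the handle to start it, about 7.5 N at the stop.
- read_head (a point): Top centre of the black read head on the arm, 36 x 40 mm, 88 mm from the pivot axis, 90 mm above the bench. The arm itself is a flat aluminium bar 24 mm wide, 66 to 74 mm above the bench: it passes 8 mm over a fully seated cartridge and would foul one that is not seated.
Not all that is in view belongs to the job. There is more than one size of the tray; the one meant has the size given above.

How it is judged:
By the outcome, as a careful person would: the job done as asked, in the order asked, and still so for the second after the job is handed in, while the arm keeps its last pose, push and grip.
It also fails if it takes over 51 s, if anything falls off the work surface, if the arm or the gripper's body presses on something with over 40 N, if the wrist force passes 120 N, or if a joint passes its speed limit or range.

## Working session

There is one attempt and no reset: what is moved stays moved. The work goes in short steps, Python scripts to look and compute and a tool call to move; the robot and the scene stay as the last step left them, time stands still between calls to the robot, and variables do not carry over. Pictures are saved under pics/ and viewed, and the job is handed in when it is done.

Besides the shell and the picture viewer there is one more tool, called after "Emit:" as name([rows], argument=value, ...), one row to a line, values as JSON. servo_tool: Moves the arm, as the interface text tells. Its arguments: {"type":"object","properties":{"series":{"type":"array"},"gripper":{"type":"number"},"squeeze":{"type":"number"}},"required":["series"]}

```bash
mkdir -p pics; ls; python3 - <<'E'
from cell import manip, optics
import cv2, numpy as np
np.set_printoptions(precision=4,suppress=True)
print(manip.observe())
for n in("side","top"):
    cv2.imwrite(f"pics/{n}0.png",optics.read_camera(n)); print(n,optics.camera_params(n))
E
```

```text
pics
{'clock': 0.0, 'joints': array([-1.3645,  0.5284,  1.4339, -0.    ,  1.1814, -0.1785]), 'qd': array([ 0.0003,  0.0005, -0.0008, -0.0007, -0.0005,  0.0001]), 'joint_efforts': array([ -0.0004, -44.0047, -17.6592,   0.0633,   0.0583,  -0.0002]), 'eef_pos': array([ 0.2345, -0.5785,  0.1965]), 'tool_rot': array([ 0.9815,  0.1912, -0.    , -0.0011]), 'wrist_force': array([-0.4787,  0.4562, -0.3088]), 'moment': array([-0.0026, -0.0388, -0.0162]), 'opening': 1.0035174754697613}
side {'fx': 436.98127274134924, 'fy': 436.98127274134924, 'cx': 310.30304094303705, 'cy': 238.14446703133362, 'extrinsics': array([[-0.7756, -0.6311, -0.0142,  0.4245],
       [-0.4574,  0.5774, -0.6763,  0.2979],
       [ 0.4351, -0.518 , -0.7365,  0.8705],
       [ 0.    ,  0.    ,  0.    ,  1.    ]])}
top {'fx': 436.4744258599686, 'fy': 436.4744258599686, 'cx': 323.73634276631026, 'cy': 248.43574776955333, 'extrinsics': array([[-0.0023, -0.9999,  0.0103, -0.0068],
       [-0.9982,  0.0017, -0.0592,  0.5294],
       [ 0.0592, -0.0105, -0.9982,  1.0152],
       [ 0.    ,  0.    ,  0.    ,  1.    ]])}
```

View pics/side0.png

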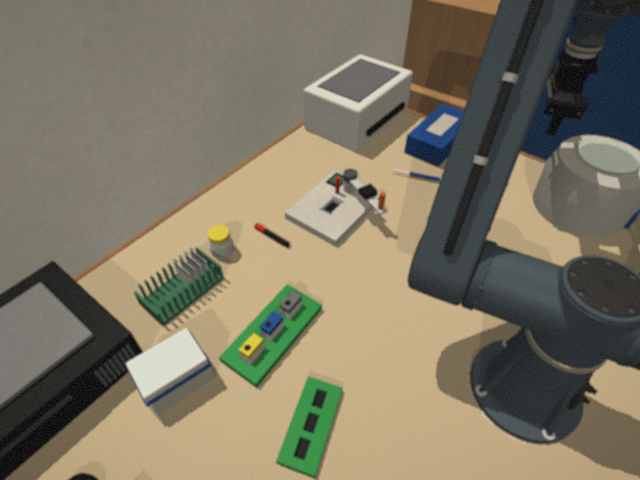

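View pics/top0.png

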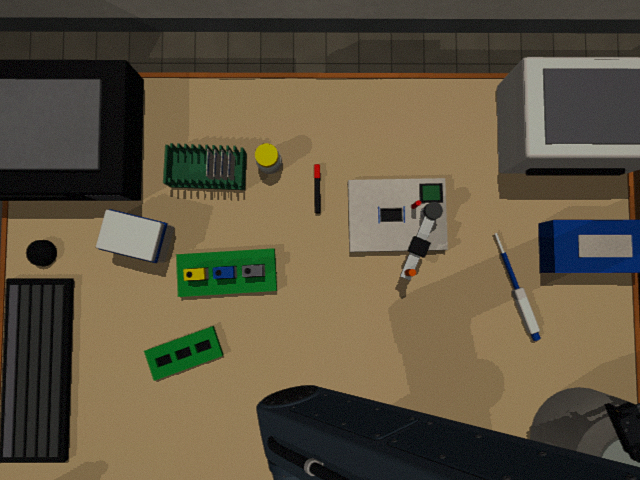

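Top view: two green trays. One is at (227,273), holds the cartridges, and is the larger, about 100×48 px. The other is at (184,353), empty and smaller. The blue cartridge is at about (224,272). The reader is at (398,215), with its bay at (391,215), pivot at (432,211) and handle at (411,272). Next, enlarged crops.

```bash
python3 - <<'E'
import cv2
t=cv2.imread("pics/top0.png"); s=cv2.imread("pics/side0.png")
cv2.imwrite("pics/c1.png",cv2.resize(t[235:310,165:290],None,fx=6,fy=6,interpolation=cv2.INTER_CUBIC))
cv2.imwrite("pics/c2.png",cv2.resize(t[170:290,340:460],None,fx=5,fy=5,interpolation=cv2.INTER_CUBIC))
cv2.imwrite("pics/c3.png",cv2.resize(s[275:390,210:335],None,fx=5,fy=5,interpolation=cv2.INTER_CUBIC))
cv2.imwrite("pics/c4.png",cv2.resize(s[160:250,280:400],None,fx=6,fy=6,interpolation=cv2.INTER_CUBIC))
E
```

```text
(no output)
```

View pics/c1.png

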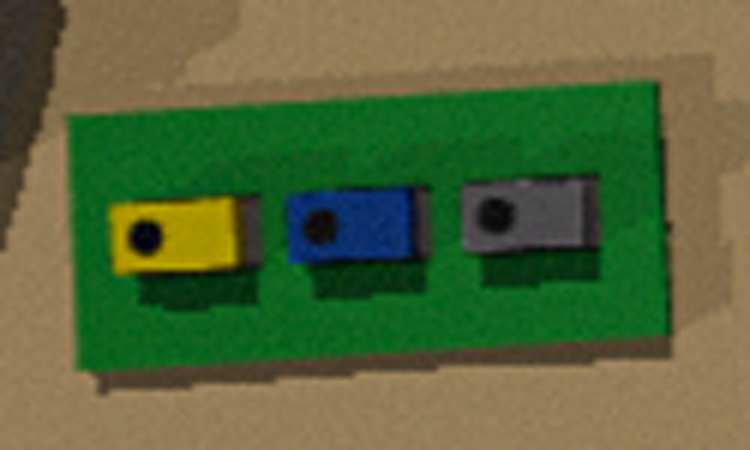

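View pics/c2.png

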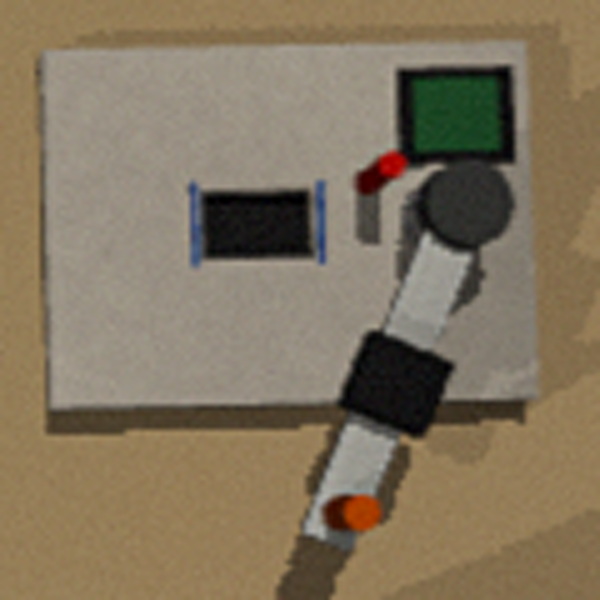

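View pics/c3.png

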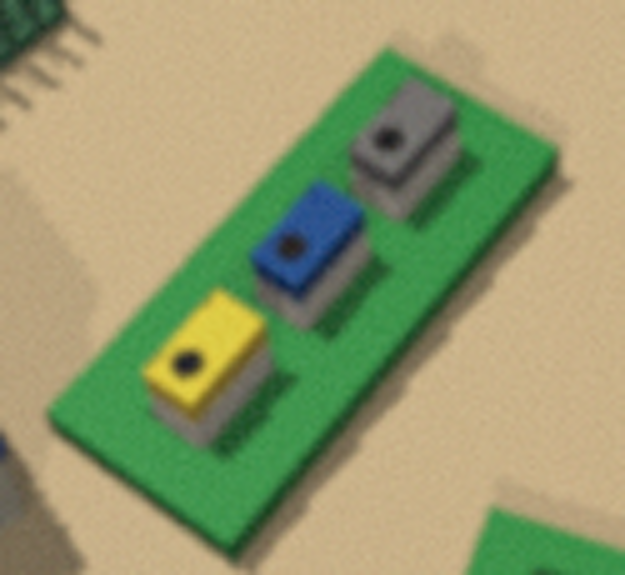

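View pics/c4.png

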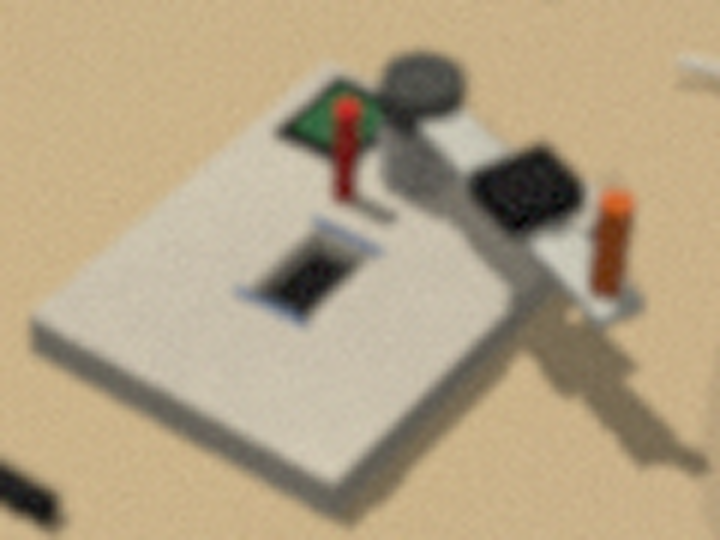

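```bash
cat > h.py <<'E'
import numpy as np, cv2
from cell import optics
P={}
for n in("side","top"):
    c=optics.camera_params(n); K=np.array([[c["fx"],0,c["cx"]],[0,c["fy"],c["cy"]],[0,0,1]]); P[n]=(K,np.array(c["extrinsics"]))
def tri(pt,ps):
    M=[P[n][0]@P[n][1][:3] for n in("top","side")]
    X=cv2.triangulatePoints(M[0],M[1],np.array(pt,float).reshape(2,1),np.array(ps,float).reshape(2,1)).ravel(); return X[:3]/X[3]
def plane(n,p,z):
    K,E=P[n]; d=E[:3,:3].T@np.linalg.inv(K)@np.array([p[0],p[1],1.]); o=-E[:3,:3].T@E[:3,3]; return o+d*(z-o[2])/d[2]
def proj(n,X):
    K,E=P[n]; q=K@(E[:3,:3]@np.asarray(X)+E[:3,3]); return q[:2]/q[2]
def uc(p,f,o): return [(p[0]+.5)/f-.5+o[0],(p[1]+.5)/f-.5+o[1]]
E
python3 - <<'E'
from h import *
np.set_printoptions(precision=4,suppress=True)
c1=lambda p:uc(p,6,(165,235)); c2=lambda p:uc(p,5,(340,170)); c3=lambda p:uc(p,5,(210,275)); c4=lambda p:uc(p,6,(280,160))
T=[("trayTL",c1((70,115)),c3((50,412)) ),("trayTR",c1((657,83)),c3((390,48))),("trayBR",c1((670,335)),c3((556,150))),("trayBL",c1((78,370)),c3((235,545)))]
def dump(L,z):
    r=[]
    for n,a,b in L:
        X=tri(a,b); r.append((X,plane("top",a,z),plane("side",b,z))); print(n,X,"T@z",r[-1][1][:2],"S@z",r[-1][2][:2])
    r=np.array(r); print(" mean",r.mean(0)); return r
r=dump(T,.02)
for k in (1,2):
    q=r[:,k]; print([np.linalg.norm(q[i]-q[i-1]) for i in range(4)])
    d=(q[0]+q[3]-q[1]-q[2]); print("yaw of tray y",np.arctan2(d[1],d[0]))
B=[("b1",c1((288,195)),c3((253,260))),("b2",c1((412,187)),c3((322,183))),("b3",c1((415,258)),c3((365,215))),("b4",c1((290,262)),c3((298,292)))]
r=dump(B,.054)
for k in (1,2):
    q=r[:,k]; d=(q[0]+q[3]-q[1]-q[2]); print("yaw",np.arctan2(d[1],d[0]))
R=[("TL",c2((42,52)),c4((35,322))),("BL",c2((50,408)),c4((338,490)))]
r=dump(R,.024)
for n in [(42,52),(525,42),(538,397),(50,408)]: print(plane("top",c2(n),.024)[:2])
Y=[("bay TL",c2((203,192)),c4((245,293))),("TR",c2((308,190)),c4((318,228))),("BR",c2((311,257)),c4((372,250))),("BL",c2((203,259)),c4((307,318)))]
dump(Y,.024)
dump([("post",c2((394,161)),c4((348,106)))],.078)
dump([("hub",c2((466,205)),c4((424,80)))],.084)
dump([("handle",c2((362,512)),c4((617,200)))],.124)
E
```

```text
trayTL [0.5164 0.3385 0.015 ] T@z [0.5172 0.3377] S@z [0.5128 0.3391]
trayTR [0.5289 0.1088 0.0148] T@z [0.5293 0.1088] S@z [0.5254 0.111 ]
trayBR [0.4311 0.1041 0.0144] T@z [0.431  0.1033] S@z [0.4291 0.1073]
trayBL [0.4163 0.3327 0.0166] T@z [0.4181 0.3328] S@z [0.4132 0.3325]
 mean [[0.4732 0.221  0.0152]
 [0.4739 0.2207 0.02  ]
 [0.4701 0.2225 0.02  ]]
[np.float64(0.09920759827639412), np.float64(0.22915435633836195), np.float64(0.09845358462090088), np.float64(0.22984598950689428)]
yaw of tray y 1.6254201500528382
[np.float64(0.09975417023236922), np.float64(0.22838448541957912), np.float64(0.09635390165238882), np.float64(0.22574595957685284)]
yaw of tray y 1.63359627461207
b1 [0.4844 0.2451 0.0471] T@z [0.4852 0.2441] S@z [0.48   0.2471]
b2 [0.4876 0.1984 0.0466] T@z [0.4882 0.1975] S@z [0.483  0.2011]
b3 [0.4616 0.1978 0.0458] T@z [0.4614 0.1961] S@z [0.458  0.2015]
b4 [0.4592 0.2442 0.0467] T@z [0.46  0.243] S@z [0.4551 0.2465]
 mean [[0.4732 0.2214 0.0466]
 [0.4737 0.2202 0.054 ]
 [0.469  0.224  0.054 ]]
yaw 1.6168326594905462
yaw 1.636034864330978
TL [ 0.6913 -0.067   0.01
[... 452 characters left out ...]
0.0271] T@z [ 0.5933 -0.1919] S@z [ 0.5936 -0.1949]
BL [ 0.5919 -0.1417  0.0218] T@z [ 0.5924 -0.1409] S@z [ 0.5898 -0.1404]
 mean [[ 0.6085 -0.1668  0.0222]
 [ 0.6088 -0.1662  0.024 ]
 [ 0.6069 -0.1657  0.024 ]]
post [ 0.6298 -0.2207  0.0744] T@z [ 0.6299 -0.2193] S@z [ 0.6265 -0.2176]
 mean [[ 0.6298 -0.2207  0.0744]
 [ 0.6299 -0.2193  0.078 ]
 [ 0.6265 -0.2176  0.078 ]]
hub [ 0.609  -0.2511  0.0806] T@z [ 0.6091 -0.2497] S@z [ 0.606 -0.248]
 mean [[ 0.609  -0.2511  0.0806]
 [ 0.6091 -0.2497  0.084 ]
 [ 0.606  -0.248   0.084 ]]
handle [ 0.4723 -0.1937  0.122 ] T@z [ 0.4728 -0.193 ] S@z [ 0.4708 -0.192 ]
 mean [[ 0.4723 -0.1937  0.122 ]
 [ 0.4728 -0.193   0.124 ]
 [ 0.4708 -0.192   0.124 ]]
```

Emit:
servo_tool([
  [[0, 0, 0], -0.155],
  [[0, 0, 0], -0.155],
  [[0, 0, 0], -0.155],
  [[0, 0, 0], -0.155],
  [[0, 0, 0], -0.155],
  [[0, 0, 0], -0.155],
  [[0, 0, 0], -0.155],
  [[0, 0, 0], -0.159],
  [[0, 0, 0], 0],
], gripper=0)

```text
clock: 1.23
eef_pos: [0.2346, -0.5789, 0.1969]
tool_rot: [0.687, 0.727, 0.0, -0.0]
wrist_force: [-0.0, -0.3, 0.4]
opening: 0.998
```

Emit:
servo_tool([
  [[20, 18, 0], 0],
  [[30, 27, 0], 0],
  [[30, 27, 0], 0],
  [[30, 27, 0], 0],
  [[30, 27, 0], 0],
  [[30, 27, 0], 0],
  [[30, 27, 0], 0],
  [[40, 36, 0], 0],
  [[40, 6, 0], 0],
  [[40, 6, 0], 0],
])

```text
clock: 2.48
eef_pos: [0.4438, -0.2433, 0.1973]
tool_rot: [0.687, 0.727, 0.0, -0.001]
wrist_force: [1.1, -0.4, -0.3]
opening: 0.997
```

Emit:
servo_tool([
  [[45, 6, 0], 0],
  [[45, 6, 0], 0],
  [[45, 6, 0], 0],
  [[45, 6, 0], 0],
  [[45, 6, 0], 0],
  [[45, 5, 10], 0],
  [[45, 5, 20], 0],
  [[45, 5, 20], 0],
  [[40, 4, 20], 0],
  [[0, 0, 0], 0],
])

```text
clock: 3.72
eef_pos: [0.4667, 0.1586, 0.1262]
tool_rot: [0.685, 0.728, -0.001, -0.002]
wrist_force: [-0.8, -0.7, -0.4]
opening: 1.0
```

Emit:
servo_tool([
  [[31, 5, 10], 0],
  [[31, 5, 10], 0],
  [[0, 0, 0], 0],
])

```text
clock: 4.1
eef_pos: [0.4751, 0.219, 0.1075]
tool_rot: [0.686, 0.728, -0.0, -0.0]
wrist_force: [-0.1, -0.5, 1.4]
opening: 0.997
```

```bash
python3 - <<'E'
from cell import manip, optics
import cv2
t=optics.read_camera("top");s=optics.read_camera("side");cv2.imwrite("pics/top1.png",t);cv2.imwrite("pics/side1.png",s)
import numpy as np
a=cv2.resize(t[215:335,140:320],None,fx=4.4,fy=4.4,interpolation=cv2.INTER_CUBIC)
cv2.imwrite("pics/c5.png",a)
cv2.imwrite("pics/c6.png",cv2.resize(s[230:400,200:400],None,fx=3.5,fy=3.5,interpolation=cv2.INTER_CUBIC))
o=manip.observe();print(o["eef_pos"],o["tool_rot"])
E
```

```text
[0.47529436 0.21752888 0.10784145] [ 6.86361924e-01  7.27260082e-01 -2.77919226e-04  7.66936679e-05]
```

View pics/c5.png

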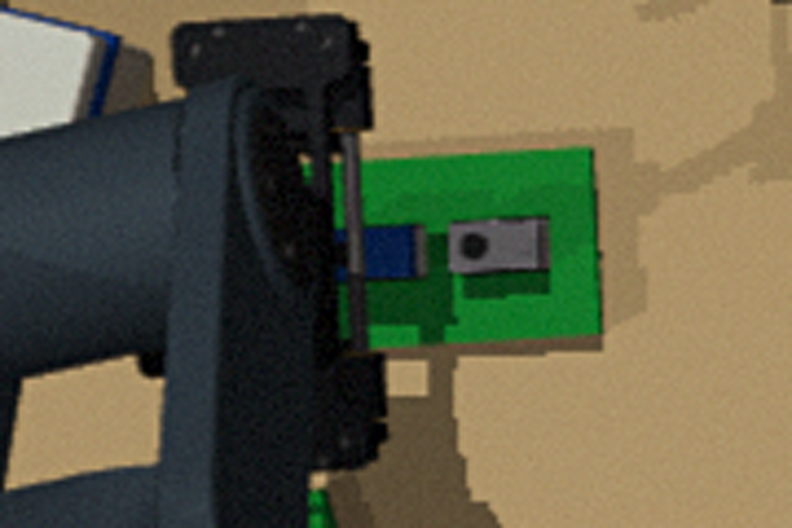

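View pics/c6.png

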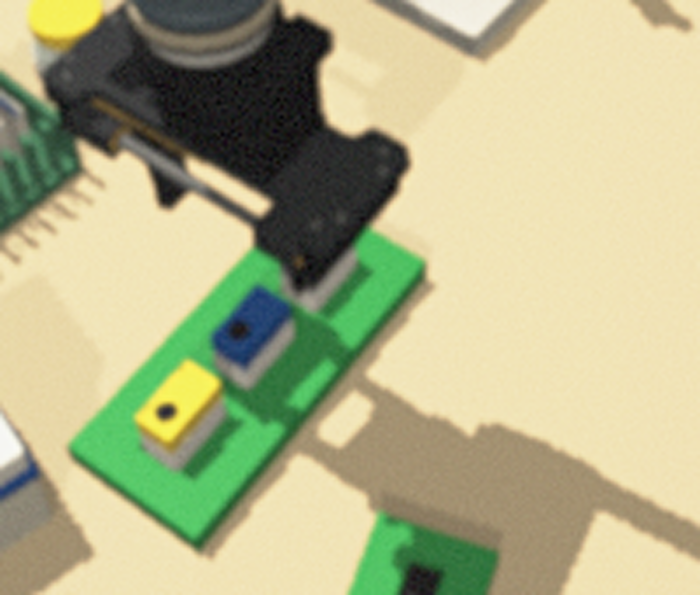

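Emit:
servo_tool([
  [[3, -2, 15], 0],
  [[0, 0, 20], 0],
  [[0, 0, 20], 0],
  [[0, 0, 15], 0],
  [[0, 0, 10], 0],
  [[0, 0, 0], 0],
])

```text
clock: 4.95
eef_pos: [0.4732, 0.2206, 0.0267]
tool_rot: [0.686, 0.727, -0.001, -0.0]
wrist_force: [-0.4, -0.2, -0.8]
opening: 1.003
```

```bash
python3 - <<'E'
from cell import manip, optics
import cv2
s=optics.read_camera("side")
cv2.imwrite("pics/c7.png",cv2.resize(s[250:400,210:350],None,fx=4,fy=4,interpolation=cv2.INTER_CUBIC))
for i in range(3):
  t=optics.read_camera("top");o=manip.observe();print(o["eef_pos"],o["wrist_force"])
cv2.imwrite("pics/c8.png",cv2.resize(t[215:335,160:300],None,fx=5,fy=5,interpolation=cv2.INTER_CUBIC))
E
```

```text
[0.47394547 0.22095348 0.0276662 ] [-0.77944022  0.41856231 -0.55872955]
[0.47412876 0.22103164 0.02792938] [ 0.70206742 -0.05316543  0.5437385 ]
[0.47417797 0.22107009 0.02801577] [ 0.89187152  0.19351646 -0.16128487]
```

View pics/c7.png

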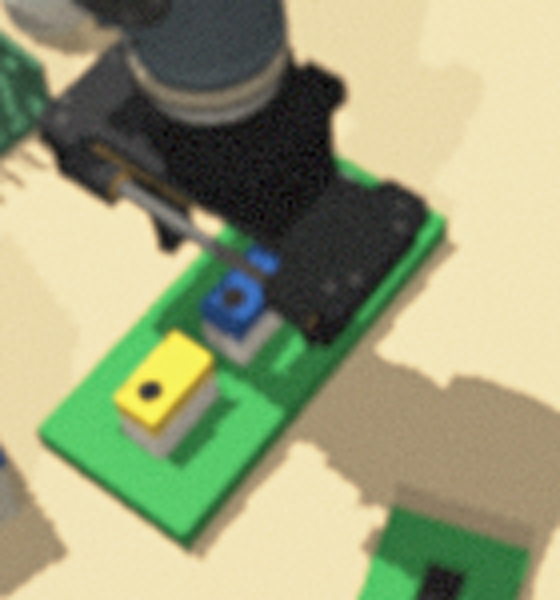

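View pics/c8.png

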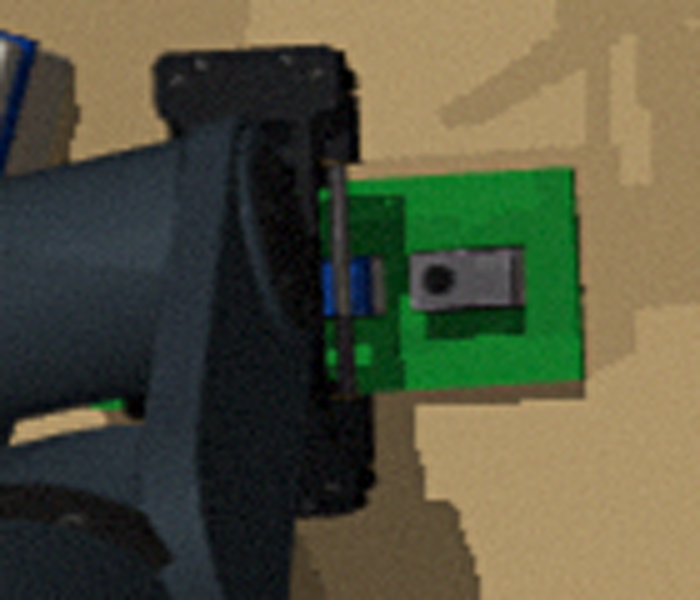

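Both views show the jaws straddling the blue cartridge: its top is between the fingers at about (235,297) in the side crop. Yellow and grey are clear. Closing now.

Emit:
servo_tool([
  [[0, 0, 0], 0],
  [[0, 0, 0], 0],
  [[0, 0, 0], 0],
  [[0, 0, 0], 0],
  [[0, 0, 0], 0],
  [[0, 0, 0], 0],
  [[0, 0, 0], 0],
  [[0, 0, 0], 0],
], gripper=255, squeeze=20)

```text
clock: 6.15
eef_pos: [0.4736, 0.221, 0.0274]
tool_rot: [0.686, 0.727, -0.0, -0.0]
wrist_force: [-0.0, 0.5, -0.3]
opening: 0.284
```

Emit:
servo_tool([
  [[0, 0, -5], 0],
  [[0, 0, -10], 0],
  [[0, 0, -15], 0],
  [[0, 0, -20], 0],
  [[0, 0, -20], 0],
  [[0, 0, -20], 0],
  [[0, 0, 0], 0],
])

```text
clock: 7.02
eef_pos: [0.4752, 0.2214, 0.1198]
tool_rot: [0.686, 0.727, 0.002, 0.001]
wrist_force: [-0.1, 0.3, 0.2]
opening: 0.286
```

```bash
python3 - <<'E'
from cell import manip, optics
import cv2
s=optics.read_camera("side")
cv2.imwrite("pics/c9.png",cv2.resize(s[230:400,200:350],None,fx=3.5,fy=3.5,interpolation=cv2.INTER_CUBIC))
o=manip.observe();print(o["eef_pos"],o["wrist_force"],o["opening"])
E
```

```text
[0.47426393 0.22111067 0.11863911] [-0.43051318 -0.34068262 -0.8847257 ] 0.29158527482859553
```

View pics/c9.png

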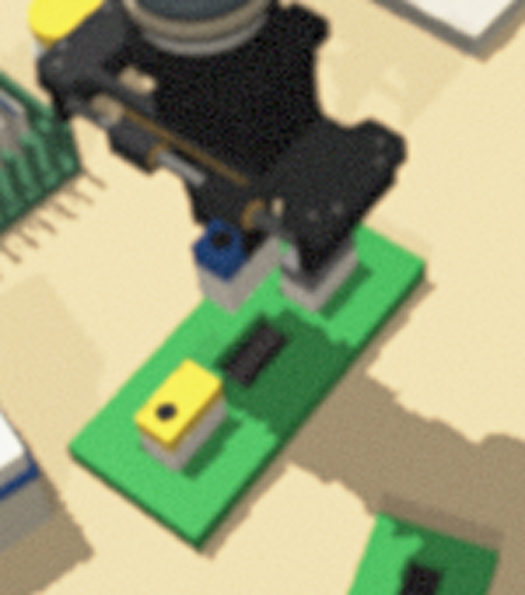

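Emit:
servo_tool([
  [[-20, 6, 0], 0],
  [[-40, 11, 0], 0],
  [[-48, 14, 0], 0],
  [[-48, 14, 0], 0],
  [[-48, 14, 0], 0],
  [[-48, 14, 0], 0],
  [[-48, 14, 0], 0],
  [[-40, 11, 0], 0],
  [[-34, 9, 0], 0],
  [[-20, 5, 0], 0.037],
])

```text
clock: 8.32
eef_pos: [0.6081, -0.1675, 0.1164]
tool_rot: [0.701, 0.713, -0.0, -0.001]
wrist_force: [-0.2, 0.5, 0.1]
opening: 0.285
```

Emit:
servo_tool([
  [[0, 0, 10], 0],
  [[0, 0, 0], 0],
  [[0, 0, 0], 0],
])

```text
clock: 8.7
eef_pos: [0.6075, -0.1641, 0.107]
tool_rot: [0.699, 0.715, -0.0, -0.001]
wrist_force: [-0.5, -0.5, -0.2]
opening: 0.289
```

```bash
python3 - <<'E'
from cell import manip, optics
import cv2
s=optics.read_camera("side");t=optics.read_camera("top")
cv2.imwrite("pics/c10.png",cv2.resize(s[140:260,270:400],None,fx=5,fy=5,interpolation=cv2.INTER_CUBIC))
cv2.imwrite("pics/c11.png",cv2.resize(t[170:290,340:460],None,fx=5,fy=5,interpolation=cv2.INTER_CUBIC))
for i in range(3):
  optics.read_camera("top");o=manip.observe();print(o["eef_pos"],o["tool_rot"],o["wrist_force"],o["opening"])
E
```

```text
[ 0.60832756 -0.1649476   0.10773111] [6.99180292e-01 7.14945390e-01 5.71611339e-05 7.44186615e-05] [-0.08816854  0.17672811 -1.07591449] 0.2886590566942294
[ 0.60840562 -0.16516106  0.10779038] [6.99282433e-01 7.14845468e-01 9.25669902e-05 1.66367911e-04] [0.3422631  0.13286223 0.01757526] 0.2872082911524565
[ 0.60844499 -0.16537278  0.10779257] [6.99364213e-01 7.14765446e-01 1.03425232e-04 2.10539563e-04] [ 0.0472353   0.27706819 -0.98136239] 0.28629975700601795
```

View pics/c10.png

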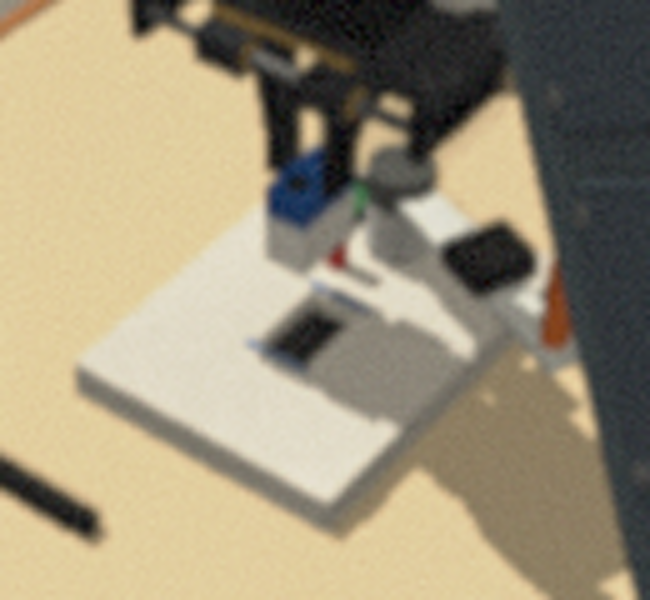

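View pics/c11.png

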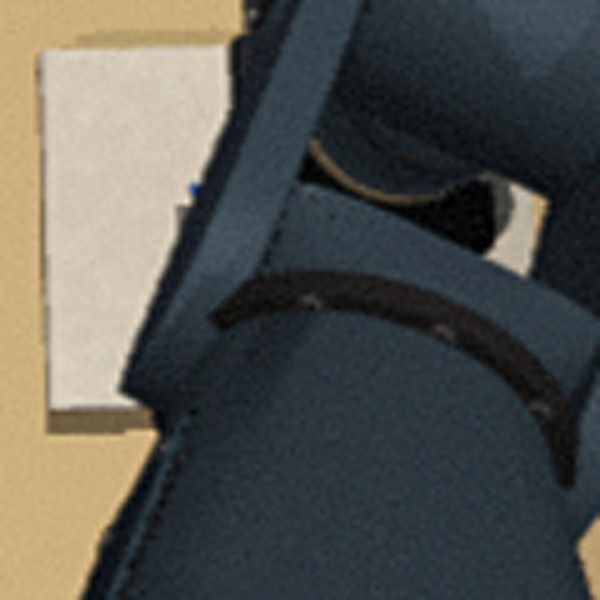

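Emit:
servo_tool([
  [[-1, 0, 15], 0],
  [[0, 0, 20], 0],
  [[0, 0, 12], 0],
  [[0, 0, 5], 0],
  [[0, 0, 0], 0],
  [[0, 0, 0], 0],
])

```text
clock: 9.7
eef_pos: [0.6088, -0.1671, 0.056]
tool_rot: [0.7, 0.714, 0.0, 0.001]
wrist_force: [-0.8, 0.9, -1.2]
opening: 0.286
```

```bash
python3 - <<'E'
from cell import manip, optics
import cv2
from h import *
s=optics.read_camera("side")
cv2.imwrite("pics/c12.png",cv2.resize(s[170:230,300:370],None,fx=9,fy=9,interpolation=cv2.INTER_CUBIC))
for i in range(3):
  optics.read_camera("top");o=manip.observe();print(o["eef_pos"],o["wrist_force"],o["opening"])
E
```

```text
[ 0.60880742 -0.16713843  0.05612644] [ 1.00286863  0.10209717 -0.24969757] 0.287680670329234
[ 0.60874245 -0.16705786  0.05606822] [ 0.10444889 -0.1181571   0.24708711] 0.2849202999459243
[ 0.60867356 -0.16705858  0.05602223] [ 0.15402069 -0.15928619 -0.02144169] 0.2891536784671381
```

View pics/c12.png

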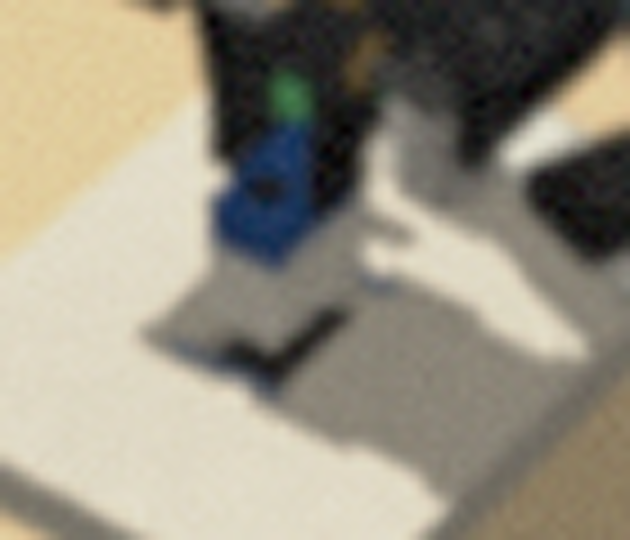

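Emit:
servo_tool([
  [[0, 0, 6], 0],
  [[0, 0, 6], 0],
  [[0, 0, 5], 0],
  [[0, 0, 3], 0],
  [[0, 0, 2], 0],
  [[0, 0, 0], 0],
  [[0, 0, 0], 0],
])

```text
clock: 10.78
eef_pos: [0.6085, -0.167, 0.0336]
tool_rot: [0.7, 0.714, 0.0, 0.0]
wrist_force: [0.8, -0.3, -1.0]
opening: 0.282
```

Emit:
servo_tool([
  [[0, 0, 1], 0],
  [[0, 0, 1], 0],
  [[0, 0, 0], 0],
  [[0, 0, 0], 0],
])

```text
clock: 11.28
eef_pos: [0.6083, -0.1669, 0.0315]
tool_rot: [0.7, 0.714, 0.0, 0.0]
wrist_force: [0.9, -0.1, 0.7]
opening: 0.289
```

Emit:
servo_tool([
  [[0, 0, 1], 0],
  [[0, 0, 0.5], 0],
  [[0, 0, 0], 0],
  [[0, 0, 0], 0],
])

```text
clock: 11.78
eef_pos: [0.6084, -0.167, 0.0313]
tool_rot: [0.7, 0.715, 0.0, 0.0]
wrist_force: [-2.2, 0.1, 6.7]
opening: 0.29
```

```bash
python3 - <<'E'
from cell import manip, optics
import cv2
s=optics.read_camera("side")
cv2.imwrite("pics/c13.png",cv2.resize(s[170:230,300:370],None,fx=9,fy=9,interpolation=cv2.INTER_CUBIC))
for i in range(3):
  optics.read_camera("top");o=manip.observe();print(o["eef_pos"],o["wrist_force"],o["opening"])
E
```

```text
[ 0.60842724 -0.16700319  0.03129078] [-2.48467505  0.6443228   7.41461265] 0.2887567890450062
[ 0.60839961 -0.16697064  0.03129495] [-2.35646188  1.37436412  7.7173629 ] 0.28728690346532104
[ 0.60840753 -0.16698573  0.03130778] [-2.15957737  0.04232623  7.31900085] 0.28617964832708426
```

View pics/c13.png

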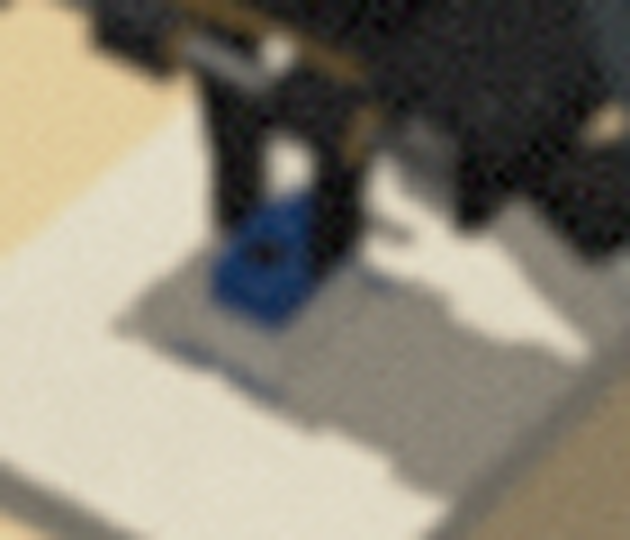

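It touched down at the expected height: TCP z 31.3 mm, 7 N, cartridge bottom about 10 mm above the bench. Releasing it.

Emit:
servo_tool([
  [[0, 0, -1], 0],
  [[0, 0, 0], 0],
  [[0, 0, 0], 0],
  [[0, 0, 0], 0],
], gripper=120)

```text
clock: 12.48
eef_pos: [0.6082, -0.1669, 0.0307]
tool_rot: [0.7, 0.714, -0.0, -0.0]
wrist_force: [-0.3, 0.6, 1.6]
opening: 0.519
```

Emit:
servo_tool([
  [[0, 0, -5], 0],
  [[0, 0, -10], 0],
  [[0, 0, -20], 0],
  [[0, 0, -30], 0],
  [[0, 0, -30], 0],
  [[0, 0, -30], 0],
  [[0, 0, -20], 0],
  [[0, 0, 0], 0],
])

```text
clock: 13.48
eef_pos: [0.6097, -0.1675, 0.1786]
tool_rot: [0.7, 0.715, 0.001, 0.003]
wrist_force: [-0.6, -0.3, 0.3]
opening: 0.531
```

```bash
python3 - <<'E'
from cell import manip, optics
import cv2
s=optics.read_camera("side")
cv2.imwrite("pics/c14.png",cv2.resize(s[150:240,280:400],None,fx=6,fy=6,interpolation=cv2.INTER_CUBIC))
o=manip.observe();print(o["eef_pos"],o["tool_rot"],o["opening"])
E
```

```text
[ 0.60866512 -0.16707496  0.17701473] [6.99658608e-01 7.14476513e-01 3.50608748e-04 1.01076322e-03] 0.5302355068937455
```

View pics/c14.png

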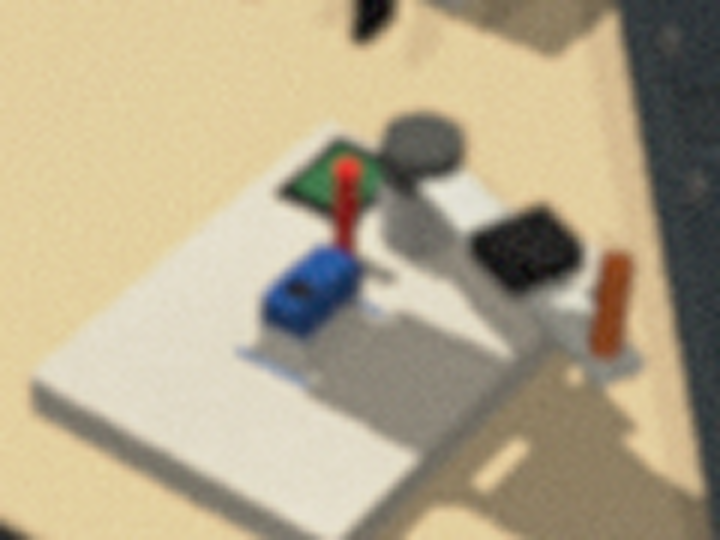

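The side view shows the cartridge upright and low in the bay, at crop (310,290), with the handle at (612,300), still at rest. Turning and moving over the handle.

Emit:
servo_tool([
  [[0, 0, 0], -0.165],
  [[0, 0, 0], -0.165],
  [[0, 0, 0], -0.165],
  [[0, 0, 0], -0.165],
  [[0, 0, 0], -0.165],
  [[0, 0, 0], -0.165],
  [[0, 0, 0], -0.165],
  [[0, 0, 0], 0],
], gripper=100)

```text
clock: 14.52
eef_pos: [0.6075, -0.1665, 0.1746]
tool_rot: [0.197, 0.98, 0.0, -0.001]
wrist_force: [0.2, -0.0, 0.4]
opening: 0.607
```

Emit:
servo_tool([
  [[23, -15, 0], 0],
  [[35, -23, 0], 0],
  [[35, -23, 0], 0],
  [[23, -16, 0], 0],
  [[0, 0, 20], 0],
  [[0, 0, 0], 0],
  [[0, 0, 0], 0],
])

```text
clock: 15.4
eef_pos: [0.472, -0.1934, 0.156]
tool_rot: [0.197, 0.98, -0.0, 0.0]
wrist_force: [0.1, 0.2, -0.2]
opening: 0.607
```

```bash
python3 - <<'E'
from cell import manip, optics
import cv2
s=optics.read_camera("side");t=optics.read_camera("top")
cv2.imwrite("pics/c15.png",cv2.resize(s[130:250,290:450],None,fx=4.5,fy=4.5,interpolation=cv2.INTER_CUBIC))
cv2.imwrite("pics/c16.png",cv2.resize(t[170:310,340:460],None,fx=4,fy=4,interpolation=cv2.INTER_CUBIC))
for i in range(2):
  optics.read_camera("top");o=manip.observe();print(o["eef_pos"],o["tool_rot"],o["opening"],o["joints"])
E
```

```text
[ 0.47227287 -0.19351308  0.15636232] [ 1.96136743e-01  9.80576410e-01 -2.16370090e-04  4.85394656e-04] 0.6048157399813916 [-6.08112321e-01  4.32171869e-01  1.76163653e+00 -1.12999144e-05
  9.46721420e-01 -1.78406884e+00]
[ 0.47220286 -0.19346658  0.15634177] [ 1.96100132e-01  9.80583749e-01 -1.88328587e-04  4.61927074e-04] 0.6063569936568434 [-6.08137740e-01  4.32125891e-01  1.76180914e+00  2.90501263e-05
  9.46660212e-01 -1.78419250e+00]
```

View pics/c15.png

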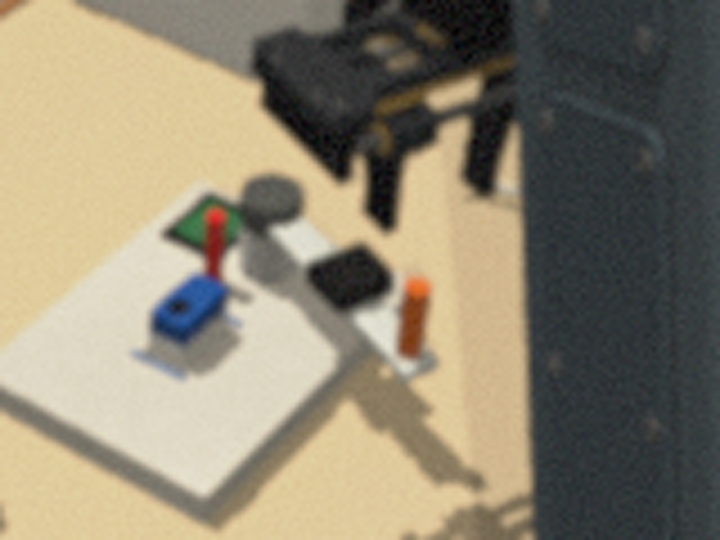

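View pics/c16.png

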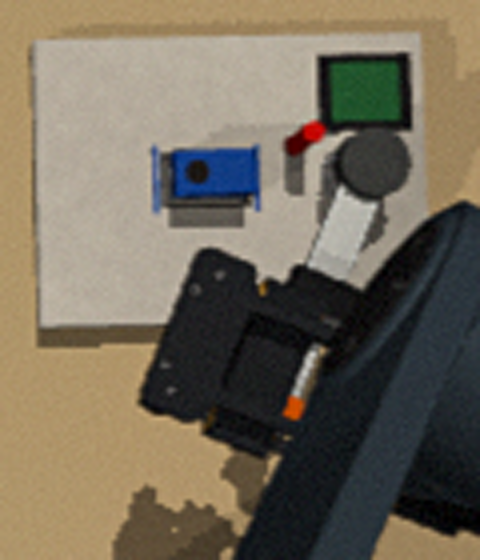

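Emit:
servo_tool([
  [[0, 0, 15], 0],
  [[0, 0, 15], 0],
  [[0, 0, 15], 0],
  [[0, 0, 15], 0],
  [[0, 0, 8], 0],
  [[0, 0, 0], 0],
  [[0, 0, 0], 0],
])

```text
clock: 16.48
eef_pos: [0.4719, -0.1936, 0.0882]
tool_rot: [0.196, 0.981, -0.0, 0.0]
wrist_force: [0.9, 0.2, 0.3]
opening: 0.609
```

```bash
python3 - <<'E'
from cell import manip, optics
import cv2
s=optics.read_camera("side");t=optics.read_camera("top")
cv2.imwrite("pics/c17.png",cv2.resize(s[130:250,290:450],None,fx=4.5,fy=4.5,interpolation=cv2.INTER_CUBIC))
cv2.imwrite("pics/c18.png",cv2.resize(t[170:310,340:460],None,fx=4,fy=4,interpolation=cv2.INTER_CUBIC))
o=manip.observe();print(o["eef_pos"],o["wrist_force"],o["opening"])
E
```

```text
[ 0.47206064 -0.19365513  0.08847574] [ 0.49760416  0.30540145 -0.57269865] 0.611021818213047
```

View pics/c17.png

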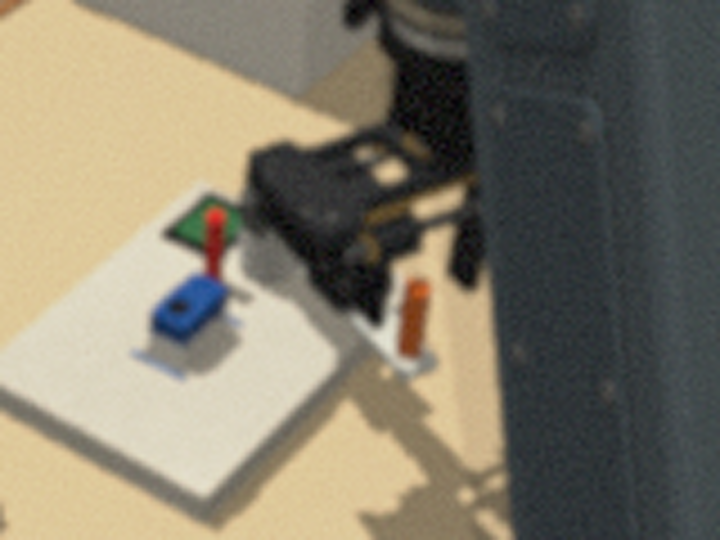

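View pics/c18.png

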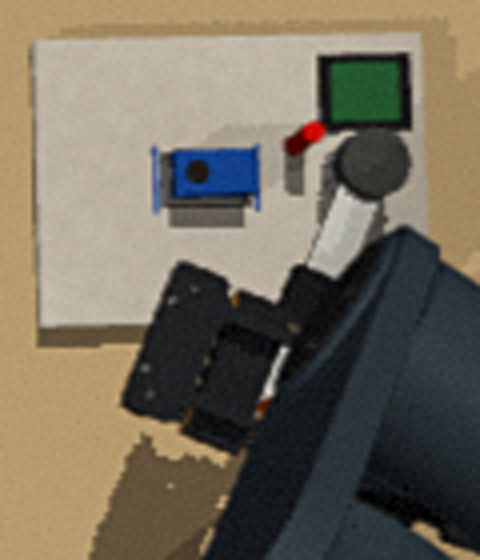

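```bash
python3 - <<'E'
from h import *
f=lambda p:((p-[290,130]+.5)*4.5-.5).round(0)
for h in (.124,.0885,.074): print(h,f(proj("side",(.4723,-.1937,h))))
ty=np.array([.3853,.9228]);tx=np.array([-.9228,.3853])
for s in (-1,1):
  for z in (.0885,.1075):
   for r in (-.0095,.0095):
    print(s,z,r,f(proj("side",(*(np.array([.472,-.1937])+s*.0265*ty+r*tx),z))))
s=cv2.imread("pics/c17.png");print(s.shape);cv2.imwrite("pics/c19.png",cv2.resize(s[220:400,330:500],None,fx=4,fy=4,interpolation=cv2.INTER_CUBIC)[:600])
E
```

```text
0.124 [417. 282.]
0.0885 [410. 330.]
0.074 [408. 348.]
-1 0.0885 -0.0095 [440. 304.]
-1 0.0885 0.0095 [459. 324.]
-1 0.1075 -0.0095 [444. 279.]
-1 0.1075 0.0095 [463. 299.]
1 0.0885 -0.0095 [362. 335.]
1 0.0885 0.0095 [381. 356.]
1 0.1075 -0.0095 [365. 310.]
1 0.1075 0.0095 [384. 331.]
(540, 720, 3)
```

View pics/c19.png

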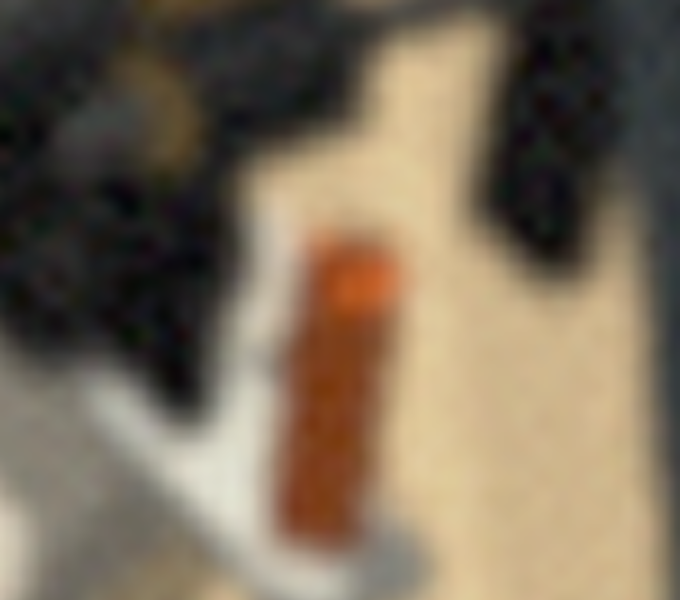

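The fingertips sit about 7 px higher than predicted. That fits fingers that retract along their arc when open, so they will extend down as they close. The handle is between them. Closing on it.

Emit:
servo_tool([
  [[0, 0, 0], 0],
  [[0, 0, 0], 0],
  [[0, 0, 0], 0],
  [[0, 0, 0], 0],
  [[0, 0, 0], 0],
  [[0, 0, 0], 0],
  [[0, 0, 0], 0],
  [[0, 0, 0], 0],
], gripper=255, squeeze=20)

```text
clock: 17.58
eef_pos: [0.4716, -0.1934, 0.088]
tool_rot: [0.196, 0.981, -0.0, 0.0]
wrist_force: [0.5, 0.8, 0.1]
opening: 0.173
```

```bash
python3 - <<'E'
from cell import manip, optics
import cv2
s=optics.read_camera("side")
cv2.imwrite("pics/c20.png",cv2.resize(s[160:230,340:420],None,fx=8,fy=8,interpolation=cv2.INTER_CUBIC))
o=manip.observe();print(o["eef_pos"],o["wrist_force"],o["opening"])
E
```

```text
[ 0.47161878 -0.1933603   0.08795392] [-0.36929994  0.5469632   0.49444645] 0.17332645958474158
```

View pics/c20.png

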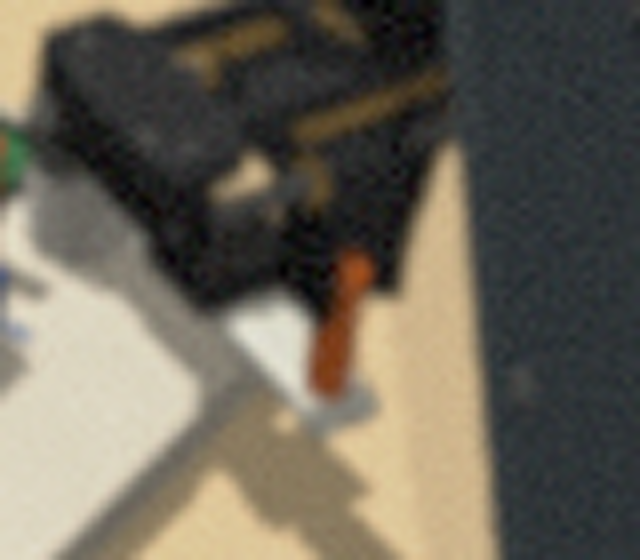

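```bash
python3 - <<'E'
from cell import optics
import cv2,numpy as np
from h import *
s=np.mean([optics.read_camera("side").astype(float) for i in range(4)],0)
t=optics.read_camera("top")
a=s[165:220,355:405]; a=255*(a/255)**.45
a=cv2.resize(a.clip(0,255).astype(np.uint8),None,fx=10,fy=10,interpolation=cv2.INTER_CUBIC)
cv2.imwrite("pics/c21.png",a)
b=255*(t[190:310,350:450]/255.)**.5
cv2.imwrite("pics/c22.png",cv2.resize(b.astype(np.uint8),None,fx=5,fy=5,interpolation=cv2.INTER_CUBIC))
E
```

```text
(no output)
```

View pics/c21.png

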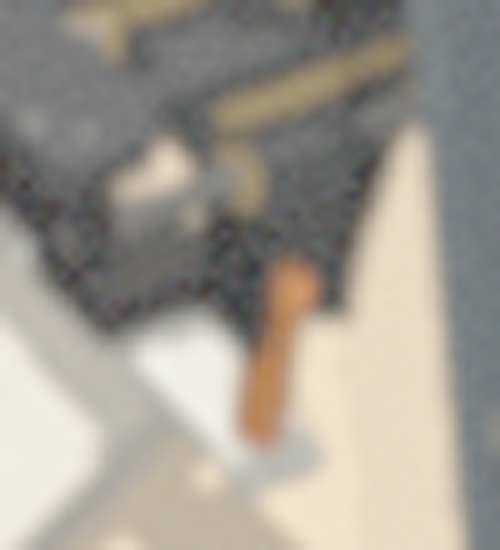

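View pics/c22.png

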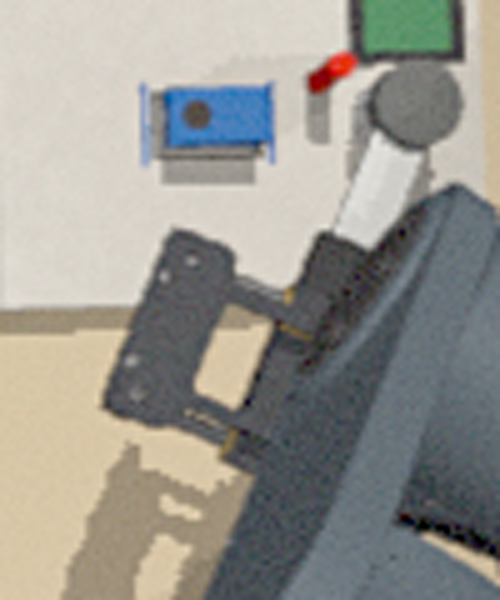

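The grip holds: 15 mm opening on a 16 mm post. But the post sits toward the outer edge of the pads, so I'll regrip 4 mm further out and 4 mm lower.

Emit:
servo_tool([
  [[0, 0, 0], 0],
  [[0, 0, 0], 0],
  [[2, 0, 2], 0],
  [[2, 0, 2], 0],
  [[0, 0, 0], 0],
], gripper=170)

```text
clock: 18.5
eef_pos: [0.4675, -0.1915, 0.0837]
tool_rot: [0.196, 0.981, 0.0, -0.0]
wrist_force: [-0.3, 0.3, -1.1]
opening: 0.333
```

Emit:
servo_tool([
  [[0, 0, 0], 0],
  [[0, 0, 0], 0],
  [[0, 0, 0], 0],
  [[0, 0, 0], 0],
  [[0, 0, 0], 0],
], gripper=255, squeeze=25)

```text
clock: 19.12
eef_pos: [0.4681, -0.1919, 0.084]
tool_rot: [0.196, 0.981, -0.0, 0.0]
wrist_force: [-0.4, 0.5, -0.8]
opening: 0.176
```

```bash
python3 - <<'E'
from cell import optics,manip
import cv2,numpy as np
s=np.mean([optics.read_camera("side").astype(float) for i in range(4)],0)
a=s[165:220,355:405]; a=255*(a/255)**.45
cv2.imwrite("pics/c23.png",cv2.resize(a.clip(0,255).astype(np.uint8),None,fx=10,fy=10,interpolation=cv2.INTER_CUBIC))
o=manip.observe();print(o["eef_pos"],o["tool_rot"],o["wrist_force"],o["opening"])
p=o["eef_pos"]-np.array([.608,-.251,0]);print(np.hypot(*p[:2]),np.arctan2(p[1],p[0]))
E
```

```text
[ 0.46807244 -0.1918962   0.08400414] [ 1.96128201e-01  9.80578250e-01 -3.72947015e-05  1.54908488e-04] [ 0.41486238  0.69944034 -0.14545491] 0.17014287402834904
0.15189793317810574 2.741936027358333
```

View pics/c23.png

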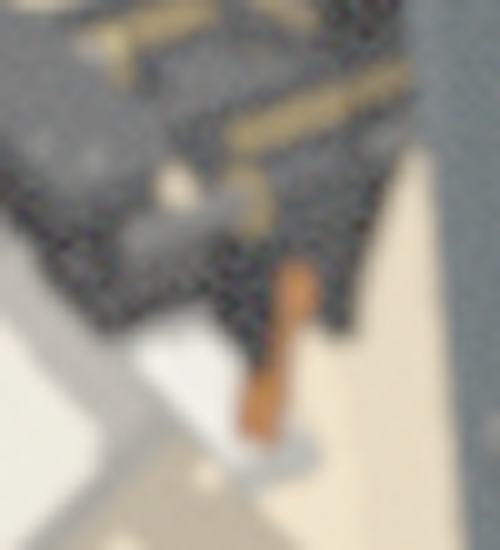

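Emit:
servo_tool([
  [[-0.2, 8.6, 0], 0.0575],
  [[-1, 17.2, 0], 0.115],
  [[-1, 17.2, 0], 0.115],
  [[-1, 17.2, 0], 0.115],
  [[0, 0, 0], 0],
])

```text
clock: 19.95
eef_pos: [0.5015, -0.1426, 0.084]
tool_rot: [0.386, 0.922, -0.001, -0.0]
wrist_force: [-2.6, -4.3, 2.0]
opening: 0.173
```

```bash
cat > st.py <<'E'
from cell import optics,manip
import cv2,numpy as np
optics.read_camera("side");optics.read_camera("side")
o=manip.observe();q=o["tool_rot"];print(o["eef_pos"],o["wrist_force"],o["opening"],"yaw",2*np.arctan2(q[1],q[0]))
p=o["eef_pos"]-np.array([.608,-.250,0]);print("r",np.hypot(*p[:2]),"ang",np.arctan2(p[1],p[0]))
E
python3 st.py
```

```text
[ 0.50109307 -0.14299061  0.08399172] [-2.96587412 -2.94587889  0.82652754] 0.16882317454117823 yaw 2.3470957611150745
r 0.15126169689434357 ang 2.355715545900858
```

Emit:
servo_tool([
  [[-1, 17.2, 0], 0.115],
  [[-1, 17.2, 0], 0.115],
  [[-1, 17.2, 0], 0.115],
  [[-1, 17.2, 0], 0.115],
  [[-1, 17.2, 0], 0.115],
  [[-0.5, 12, 0], 0.08],
  [[0, 0, 0], 0],
])

```text
clock: 20.92
eef_pos: [0.5865, -0.0999, 0.0839]
tool_rot: [0.663, 0.748, -0.001, -0.002]
wrist_force: [-6.0, 0.7, 6.3]
opening: 0.17
```

```bash
python3 st.py
```

```text
[ 0.58581026 -0.10003279  0.0839394 ] [-4.5951022   1.45157018  5.56006827] 0.1705298158809573 yaw 1.6919112275812047
r 0.15159996381484608 ang 1.7176944040785662
```

Emit:
servo_tool([
  [[-0.2, 6, 0], 0.04],
  [[-0.1, 4, 0], 0.027],
  [[0, 3, 0], 0.02],
  [[0, 0, 0], 0],
  [[0, 0, 0], 0],
])

```text
clock: 21.65
eef_pos: [0.5981, -0.0988, 0.0839]
tool_rot: [0.695, 0.719, -0.001, -0.003]
wrist_force: [-6.2, 1.4, 5.7]
opening: 0.177
```

```bash
python3 st.py
```

```text
[ 0.59805831 -0.09874428  0.08394319] [-4.2816535   2.11930432  6.19020871] 0.17167086526691588 yaw 1.604300978137403
r 0.15158208505892512 ang 1.636429608276474
```

Emit:
servo_tool([
  [[0, 2, 0], 0.01],
  [[0, 2, 0], 0],
  [[0, 2, 0], 0],
  [[0, 0, 0], 0],
  [[0, 0, 0], 0],
])

```text
clock: 22.38
eef_pos: [0.6035, -0.0985, 0.0839]
tool_rot: [0.699, 0.715, -0.001, -0.004]
wrist_force: [-7.1, 0.8, 7.7]
opening: 0.173
```

```bash
python3 st.py
```

```text
[ 0.60342392 -0.09842649  0.08394824] [-7.79488513  2.33846078  6.76594295] 0.1737263778761449 yaw 1.5936072841124411
r 0.15164257397502307 ang 1.6009776708937848
```

Emit:
servo_tool([
  [[0, 1, 0], 0],
  [[0, 1, 0], 0],
  [[0, 1, 0], 0],
  [[0, 0, 0], 0],
  [[0, 0, 0], 0],
])

```text
clock: 23.1
eef_pos: [0.606, -0.0983, 0.0839]
tool_rot: [0.699, 0.715, -0.002, -0.004]
wrist_force: [-7.5, 2.3, 8.0]
opening: 0.173
```

```bash
python3 st.py
```

```text
[ 0.60600165 -0.0983478   0.08391747] [-7.30947412  1.53974091  7.64533157] 0.17014918116275324 yaw 1.593119115619741
r 0.15166536470141356 ang 1.583972752251586
```

Emit:
servo_tool([
  [[0, 1, 0], 0],
  [[0, 1, 0], 0],
  [[0, 1, 0], 0],
  [[0, 0, 0], 0],
  [[0, 0, 0], 0],
])

```text
clock: 23.82
eef_pos: [0.6065, -0.0983, 0.0839]
tool_rot: [0.699, 0.715, -0.003, -0.006]
wrist_force: [-12.0, 1.3, 9.9]
opening: 0.172
```

```bash
python3 st.py; python3 - <<'E'
from cell import optics
import cv2,numpy as np
s=optics.read_camera("side");t=optics.read_camera("top")
g=lambda a:(255*(a/255.)**.6).astype(np.uint8)
cv2.imwrite("pics/c24.png",cv2.resize(g(s[140:240,280:400]),None,fx=6,fy=6,interpolation=cv2.INTER_CUBIC))
cv2.imwrite("pics/c25.png",cv2.resize(g(t[170:290,340:460]),None,fx=5,fy=5,interpolation=cv2.INTER_CUBIC))
E
```

```text
[ 0.60651688 -0.09829856  0.08389266] [-12.65331178  -0.24502068  11.25721866] 0.17451803765644924 yaw 1.5935188920338703
r 0.15170868552981834 ang 1.5805725848617243
```

View pics/c24.png

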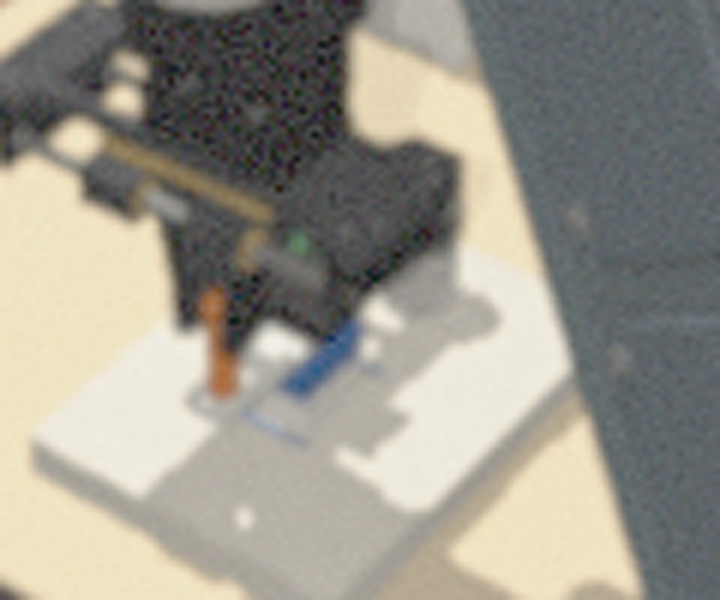

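View pics/c25.png

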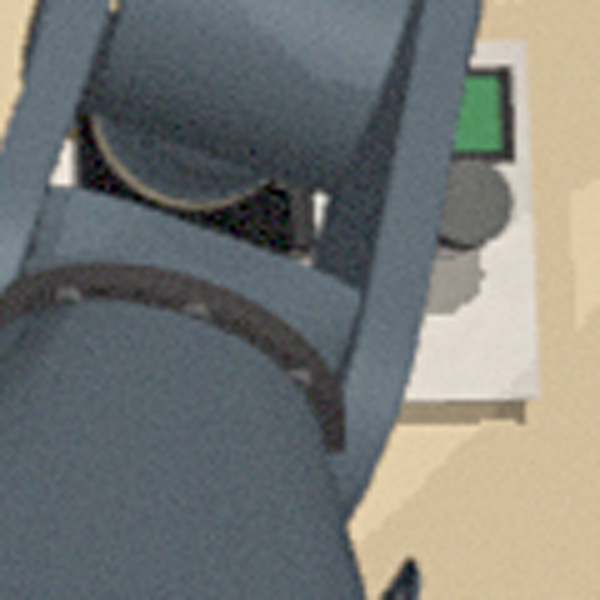

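Emit:
servo_tool([
  [[0, 1, 0], 0],
  [[0, 1, 0], 0],
  [[0, 0, 0], 0],
  [[0, 0, 0], 0],
  [[0, 0, 0], 0],
  [[0, 0, 0], 0],
])

```text
clock: 24.78
eef_pos: [0.6066, -0.0982, 0.0838]
tool_rot: [0.699, 0.715, -0.005, -0.008]
wrist_force: [-15.1, -0.5, 13.8]
opening: 0.173
```

```bash
python3 st.py; python3 st.py
```

```text
[ 0.60657179 -0.09817439  0.08382323] [-15.77698046  -0.37905268  13.81557179] 0.17215204741902373 yaw 1.5940959093064873
r 0.15183232706352998 ang 1.5802029331471998
[ 0.6065702  -0.09818183  0.08379279] [-14.97188975  -0.53352694  13.47746752] 0.17208295254629521 yaw 1.5940741688374036
r 0.15182489864065266 ang 1.5802138921073976
```

```bash
python3 - <<'E'
from cell import optics
import cv2
cv2.imwrite("pics/side9.png",optics.read_camera("side"))
E
```

```text
(no output)
```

View pics/side9.png

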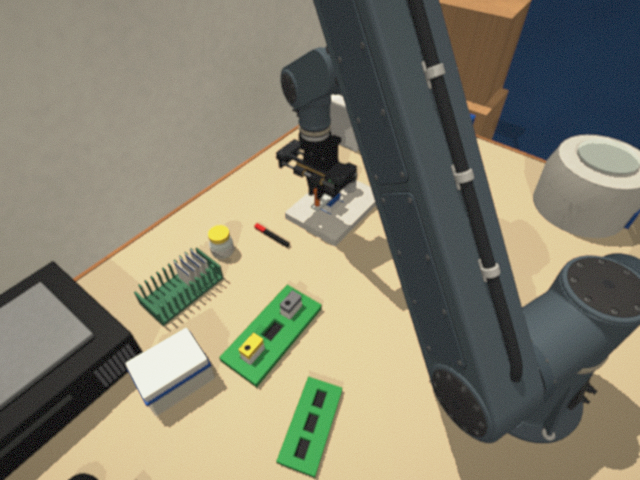

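The full side view shows the bystanders in view unmoved: yellow (250,347), grey (291,303), jar (220,240) and marker (272,235). The middle tray cavity is empty at (272,328), and the gripper holds the handle over the reader. Handing in.

```bash
python3 -c "
from cell import job_done
print(job_done())"
```

```text
the job is handed in; nothing more can be done
None
```

The blue-capped cartridge is standing in the reader's bay and released. The sprung arm is at its stop, and the gripper is still holding the handle there. I handed the job in at about 25 s.

**What I did**
- **Cartridge:** I lifted it from the middle cavity of the large 100 × 230 mm tray and lowered it into the bay. It touched the floor at the expected height with about 7 N. After release it stood upright in the side view.
- **Arm:** I gripped the handle, regripped it once about 4 mm further out and 4 mm lower, and followed its arc to the stop.

**Last checks**
- **At the stop:** the last 2 mm of commanded push moved the tool only about 0.1 mm, while the wrist force rose from about 12 N to 15 N. The swing came to about 1.16 rad, against 1.15 rad in the description.
- **Bystanders:** the yellow and grey cartridges, jar, marker, tip box and card rack looked unmoved in the last side view. The pipette was hidden behind the arm, so I could not check it.

**Disagreements**
- Heights measured from the two views came out 2 to 7 mm low against the text, so I relied on touch for the final height in the bay.
- The fingertips looked about 7 px higher in the side view than predicted. I did not find out why, but the grips held.
- At the end there is also about 13 N of upward force on the wrist. I could not explain it; it is well under the limits.

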